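# Load the lens-pattern carrier into the sloping cradle and clamp it

## Robot

A 7-joint arm with a two-finger parallel gripper is mounted at the origin on a cart in front of the work surface, level with it; the furniture and walls round the work are solid. World frame = base frame: x ahead of the robot, y to its left, z up, the work surface at z = 0. Lengths are in m, angles in rad, forces in N, time in s.
With the tool pointing down it reaches from about 0.35 to 0.9 m from the base axis. Payload 8.1 kg.
Tool frame: the origin (TCP) lies at the very end of the fingers, on their centre line; the grasp point (between the pads) lies 19 mm behind it; z points along the fingers, y is the line along which they close (so a half turn about z gives the same grasp; the last joint's range is limited). The gripper opens to 92 mm and grips with 3 to 60 N. Pads are 19 mm wide; open, the fingers measure 130 mm over their backs; the gripper's body (75 mm by 190 mm) begins 47 mm behind the grasp point.
Start: joints at [1.168, 0.434, 0.025, 1.573, -0.012, 1.134, -0.075], TCP at [0.185, -0.597, 0.227] pointing down, gripper open.
Joint ranges: [-2.62, 2.62], [-0.44, 2.09], [-1.27, 1.32], [0.08, 2.57], [-1.32, 4.46], [0.12, 2], [-2.74, 2.74]. Speed limits (rad/s): [2.22, 2.22, 3.01, 3.01, 3.14, 3.14, 3.14].

## Interface

Orientations are given as a rotation vector (axis times angle).
In Python, from cell import observe, get_image, sign_off, find_in, trace, place_of gives the robot as it stands. The module is installed in compiled form; this text tells all that it offers.
- The arm moves only by the shell command python3 -m handwheel 'ROWS' [OPENING] [FORCE]. ROWS is JSON, a list of rows, each a list of 6 numbers: the shift along the tool's x, y, z each as a share of 0.02 m, from -1 to 1, then the turn, a rotation vector about the tool's x, y, z each as a share of 4 degrees, from -1 to 1. A call has 1 to 8 rows; each row shifts and turns the commanded pose from where the row before left it, along the tool's axes as they then stand; what a row does not reach is not made up. A row lasts 1/12 s, in which the tool goes at most 41.7 mm and 7.16 degrees, less where a joint would pass 70% of its speed; a pose out of reach is approached as far as the arm can. A call with a number of a shift or a turn outside -1 to 1 is refused whole. A call with a gripper value outside its range is refused whole. OPENING is the opening, from 0 (shut) to 1 (fully open), set as the call begins (- or left out, the last holds). The fingers move at their own pace and stop on an object; FORCE is the grip in N (left out, the last holds). Time passes only in rows, so rows that do not move let the fingers close. It gives the time, the measured TCP pose, the force, the opening and the grip force at its end, in the units of the state.
- observe(): the state, without advancing time (a new reading comes with each control period).
- get_image(name): name is "side" or "top"; returns a dict with "image" (384x512x3 uint8, red, green, blue), "fx", "fy", "cx", "cy" (pixels), "position" and "orientation" of the camera in the world. Camera axes: x right, y down, z forward; pixel columns grow to the right and rows downward; lengths in m; the calibration is good to about 2 mm. A picture is of the moment at which its call begins. There is no depth.
- sign_off(): hands the job in; it is judged then, once.
Trained networks look in the newest picture that a camera, given by its name, has taken for a name from the list of things; names that differ only in an ending like _2 or _b are one class to them, and where a whole thing is asked for, a point or a joint stands for the part that bears it (a point fixed in the world has none). Each returns a list of dicts, best first, with "score" (0 to 1); they miss things now and then, are a little off and sometimes report something else, mostly with a low value. They report only what shows in the picture. A call takes as long as a camera call.
- find_in(label, camera): "rect" ([centre column, centre row, width, height] as shares, 0 to 1, of the picture: columns of its width, rows of its height, round what is visible of it).
- trace(label, camera): "region" (384x512 bool, what is visible of it) and "rect" ([centre column, centre row, width, height] as shares, 0 to 1, of the picture: columns of its width, rows of its height, round what is visible of it).
- place_of(label, camera): "point" ([column, row] as shares, 0 to 1, of the picture: columns of its width, rows of its height: a listed point, or the origin of a listed thing).
The state is a dict: "clock": time; "joints": joint angles; "dq": joint speeds; "joint_efforts": joint torques, N m; "position": TCP position; "ee_rot": TCP orientation; "force": force on the tool from outside, world axes, zero at the start; "ft_torque": the same for the moment, N m; "width": opening from 0.0 (shut) to 1.0 (fully open); "gripper_force": force on a finger pad.
Only numpy, scipy, OpenCV 4.12 (cv2) and the standard library are available. Lean on these libraries where they do the work, as an engineer would, in place of code of your own. Each camera call takes 0.05 s, during which the arm holds its last target. There are 200 camera calls.

## Task

Take the aluminium lens-pattern carrier by its black rib out of the yellow job tray and seat it in the sloping cradle: slip its red-marked nose under the lip of the sprung brass jaw, push the jaw back, and lower the tail behind the low wall so that the carrier lies flat and square on the pocket floor. Then turn the black clamp knob clockwise until it clicks over to its stop, with the red tongue over the carrier's tail, and let go. Leave the other things on the bench where they are.

Things in the scene. Friction and masses are not known exactly. Their poses are not given: they have to be found in the camera images.
- carrier: Loose lens-pattern carrier, 0.15 kg: aluminium plate 110 (x) x 64 (y) x 8 mm with a black upright grip rib on top: 60 mm long along x, 14 mm thick in y, z = 8 to 40 mm, centred. Origin: centre of the plate's underside; z up out of the plate; +x points to the nose, the end with the red stripe; -x is the tail. Starts flat in the yellow tray.
- carrier_nose (a point): Point on the carrier at the middle of its nose edge, underside: carrier frame (55, 0, 0) mm.
- cradle_bed: Fixed sloping bed of the grey cradle, inclined 26 degrees, low end towards the robot. Origin: centre of the pocket floor, where the origin of a seated carrier also lies, 72 mm above the worktop; x runs up the slope (nose side), y across, z square out of the bed. The bed is 92 mm wide, x -115 to 90 mm. A guide block behind the jaw: x 76 to 88, y +-36, 18 mm high.
- tail_wall (a point): Middle of the inner face of the pocket's low tail wall, at the floor: bed frame (-55, 0, 0) mm; the wall is 6 thick, 6 high, y +-30. The pocket's side walls run x -50 to 25 with inner faces at y = +-33.5, 8 high, then a steep lead-in that widens to y = +-36.3 at z = 14. The up-slope end is closed by the sprung jaw.
- sprung_jaw (a joint): Travel of the sprung brass jaw up the slope, m: 0 at rest, stop at 0.009. Pushing it takes about 4 N at rest, 6.5 N at 3 mm, 9 N at 6 mm. At rest its face is at bed x = 52 mm (a seated carrier keeps it pushed 3 mm); jaw 52 mm wide, top at z = 16.5 mm.
- jaw_lip (a point): Middle of the lower edge of the jaw's overhanging lip: at rest bed frame (46, 0, 12.5) mm; the lip overhangs the jaw's face by 6 mm and leaves 12.5 mm height above the floor under it.
- clamp_knob (a joint): Clamp knob angle, rad: 0 parked, 1.3 clamped, grows clockwise seen from above the bed. A sprung detent has its hump at 0.65: let go before it, the knob springs back; past it, it snaps to its stop at 1.3. Needs about 0.06 N m.
- knob_grip (a point): Grip point on the knob's axis, bed frame (-97, 0, 30) mm; axis square to the bed (point z). Site +x is the red tongue (50 mm from the axis, z 10 to 14): parked it points 1.3 rad left (+y) of up-slope, clamped straight up-slope. The black bar grip points 0.65 rad clockwise of the tongue: 36 mm long, 12 thick, bed z 16 to 38, on a disc of radius 14 (z 10 to 16).
- job_tray: Fixed yellow job tray 151 (x) x 190 (y) x 30 mm high, open above; origin: centre of its underside.
- round_spectacles: Spectacles with open temples, bystander, 143 x 131 x 37 mm; origin under the centre.
- bench_pliers: Chrome snipe-nose pliers lying flat, bystander, 150 mm long (y) x 43 x 11 mm; origin under the centre.
- spray_bottle: Lens spray bottle standing, bystander, 42 mm across, 140 mm high; origin under the centre.
- pad_roll: Roll of white pads, bystander, 62 mm across, 26 mm high; origin under the centre.
- lens_blank: Clear round lens blank, bystander, 62 mm across, 6 mm thick; origin under the centre.
- blue_lens_block: Blue lens holding block, bystander, 26 mm across, 16 mm high; origin under the centre.

How it is judged:
By the outcome, as a careful person would: the job done as asked, in the order asked, and still so for the second after the job is handed in, with the robot touching nothing.
It also fails if it takes over 66 s, if anything falls off the work surface, if the arm or the gripper's body presses on something with over 40 N, if the wrist force passes 120 N, or if a joint passes its speed limit or range.

## Working session

There is one attempt and no reset: what is moved stays moved. The work goes in short steps, Python scripts to look and compute and a shell command to move; the robot and the scene stay as the last step left them, time stands still between calls to the robot, and variables do not carry over. Pictures are saved under pics/ and viewed, at most 10 in all, crops included, and the job is handed in when it is done.

```bash
ls; mkdir -p pics; cat > h.py <<'E'
import numpy as np, cv2
from scipy.spatial.transform import Rotation as R
from cell import observe, get_image, find_in, trace, place_of
def cam(n):
    c=get_image(n); o=np.array(c['orientation'],float)
    c['R']=o if o.shape==(3,3) else (R.from_rotvec(o) if o.size==3 else R.from_quat(o)).as_matrix()
    return c
def ray(c,uv):
    d=c['R']@np.array([(uv[0]-c['cx'])/c['fx'],(uv[1]-c['cy'])/c['fy'],1]); return np.array(c['position']),d
def atz(c,uv,z):
    p,d=ray(c,uv); return p+d*(z-p[2])/d[2]
def proj(c,P):
    q=c['R'].T@(np.array(P)-c['position']); return np.array([c['fx']*q[0]/q[2]+c['cx'],c['fy']*q[1]/q[2]+c['cy']])
def tri(c1,u1,c2,u2):
    p,d=ray(c1,u1);q,e=ray(c2,u2); s=np.linalg.lstsq(np.array([d,-e]).T,q-p,rcond=None)[0]
    a=p+s[0]*d;b=q+s[1]*e; return (a+b)/2,np.linalg.norm(a-b)
def save(c,n,crop=None,f=1):
    im=c['image'][:,:,::-1]
    if crop: im=im[crop[1]:crop[3],crop[0]:crop[2]]
    cv2.imwrite('pics/'+n,cv2.resize(im,None,fx=f,fy=f,interpolation=cv2.INTER_CUBIC))
px=lambda s:np.array(s)*[512,384]
E
python3 - <<'E'
from h import *
np.set_printoptions(precision=4,suppress=True)
o=observe();print({k:np.round(v,3) for k,v in o.items()})
C={n:cam(n) for n in('side','top')}
for n,c in C.items(): print(n,c['position'],c['orientation'],c['fx'],c['cx'],c['cy']); save(c,n+'0.png',f=1.5)
for l in ['carrier','carrier_nose','cradle_bed','tail_wall','jaw_lip','knob_grip','job_tray','round_spectacles','spray_bottle','bench_pliers','pad_roll']:
    u={}
    for n,c in C.items():
        r=place_of(l,n)
        if r: u[n]=px(r[0]['point']); print(l,n,u[n],round(r[0]['score'],2))
    if len(u)==2: print('   ',*tri(C['side'],u['side'],C['top'],u['top']))
E
```

```text
pics
{'clock': np.float64(0.0), 'joints': array([ 1.168,  0.435,  0.025,  1.574, -0.012,  1.134, -0.075]), 'dq': array([-0.   , -0.001,  0.   ,  0.001, -0.002, -0.002,  0.   ]), 'joint_efforts': array([ -0.   , -66.785,   0.984, -31.447,  -0.061,   0.043,   0.   ]), 'position': array([ 0.184, -0.597,  0.226]), 'ee_rot': array([-3.105, -0.469,  0.001]), 'force': array([ 0.321, -1.142,  0.186]), 'ft_torque': array([ 0.054, -0.01 ,  0.007]), 'gripper_force': np.float64(0.0), 'width': np.float64(0.999)}
side [0.0994 0.2787 0.9926] [-1.3466  2.4283 -0.7367] 381.85258036321574 254.84054269292525 189.85501907178607
top [ 0.3799 -0.0522  1.3062] [-2.1631  2.1141 -0.1881] 469.39229481602916 258.7056251129138 192.27538132909973
carrier side [227.6864 279.0144] 0.78
carrier top [188.6208 242.496 ] 0.83
    [ 0.4546  0.1325 -0.0334] 0.0032485472907170412
carrier_nose side [214.1184 261.504 ] 0.88
carrier_nose top [183.7056 225.408 ] 0.74
    [0.5004 0.1439 0.0107] 0.001473323045146079
cradle_bed side [271.8208 185.5872] 0.77
cradle_bed top [276.992  189.0816] 0.81
    [ 0.6003 -0.1097  0.0584] 0
[... 279 characters left out ...]
ob_grip side [283.392  217.1136] 0.51
knob_grip top [265.0112 224.2944] 0.54
    [ 0.5033 -0.0819  0.0436] 0.00440159325800477
job_tray side [220.3136 278.8992] 0.67
job_tray top [178.4832 245.1072] 0.67
    [0.4457 0.1545 0.0177] 0.0017381122980882362
round_spectacles side [313.1904 146.6112] 0.76
spray_bottle side [257.024  153.1008] 0.91
spray_bottle top [293.9904 136.704 ] 0.54
    [ 0.7613 -0.1593  0.0089] 0.0005881464802395953
bench_pliers side [360.4992 192.4992] 0.57
bench_pliers top [366.1824 242.9184] 0.51
    [ 0.4675 -0.3642 -0.0126] 0.007408479112675653
pad_roll side [231.2192 167.8848] 0.51
pad_roll top [258.9184 133.2096] 0.58
    [ 0.7733 -0.062  -0.0157] 0.009328589120022615
```

View pics/side0.png

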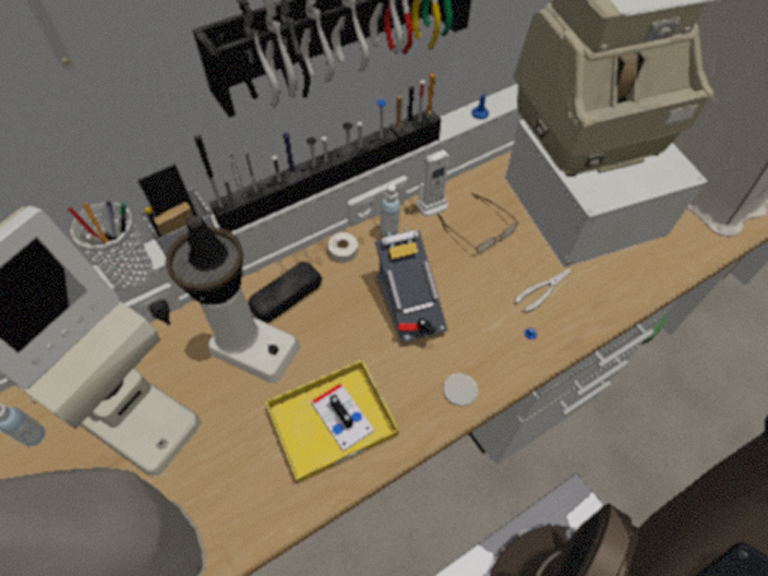

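View pics/top0.png

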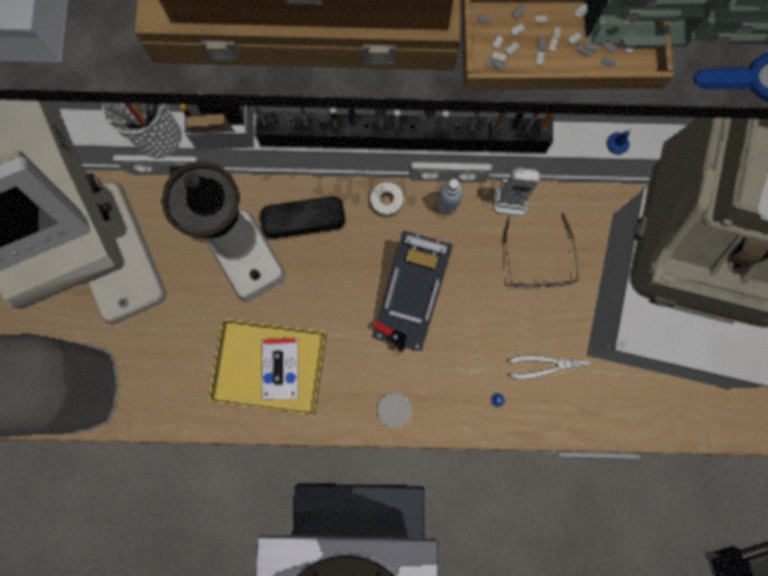

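Both pictures show the tray with the carrier at top px (186,246) (full-res 512 scale), its red nose pointing away from the robot, and the cradle at top px (275,194), up-slope away and slightly right. Next I fit these with the known heights.

```bash
cat > est.py <<'E'
from h import *
from scipy.optimize import least_squares
np.set_printoptions(precision=4,suppress=True)
C={n:cam(n) for n in('side','top')}
a=np.radians(26)
def bedR(yaw): return R.from_euler('z',yaw).as_matrix()@R.from_euler('y',-a).as_matrix()
pts={'cradle_bed':(0,0,0),'tail_wall':(-55,0,0),'jaw_lip':(46,0,12.5),'knob_grip':(-97,0,30)}
obs=[]
for l,b in pts.items():
    for n,c in C.items():
        r=place_of(l,n)
        if r: obs.append((c,np.array(b)/1e3,px(r[0]['point'])))
def B(p,b): return np.array([p[0],p[1],.072])+bedR(p[2])@b
f=least_squares(lambda p:np.concatenate([proj(c,B(p,b))-u for c,b,u in obs]),[.6,-.11,-.25],loss='soft_l1')
print('bed',f.x,'resid',f.fun)
p=f.x
# carrier outline by trace
for n,c in C.items():
    r=trace('carrier',n)[0]; m=r['region'].astype(np.uint8)
    print(n,r['score'],m.sum(),cv2.minAreaRect(cv2.findNonZero(m)))
    q=cv2.boxPoints(cv2.minAreaRect(cv2.findNonZero(m)))
    w=np.array([atz(c,u,.011) for u in q]);print(w[:,:2],w.mean(0),np.linalg.norm(np.diff(w,axis=0),axis=1))
    im=cv2.resize(c['image'][:,:,::-1],None,fx=4,fy=4,interpolation=cv2.INTER_CUBIC)
    def line(P):
        cv2.polylines(im,[np.array([4*proj(c,x)+1.5 for x in P]).astype(int)],True,(0,255,0),1)
    for z in (0,):
        line([B(p,np.array(b)/1e3) for b in [(-115,-46,z),(90,-46,z),(90,46,z),(-115,46,z)]])
    line([B(p,np.array(b)/1e3) for b in [(76,-36,18),(88,-36,18),(88,36,18),(76,36,18)]])
    line([B(p,np.array(b)/1e3) for b in [(-55,-30,6),(-61,-30,6),(-61,30,6),(-55,30,6)]])
    u=proj(c,[*p[:2],.07]);k=[int(4*u[0])-200,int(4*u[1])-200]
    q=np.mean(q,axis=0);j=[int(4*q[0])-200,int(4*q[1])-200]
    cv2.imwrite(f'pics/z_{n}.png',np.hstack([im[k[1]:k[1]+400,k[0]:k[0]+400],im[j[1]:j[1]+400,j[0]:j[0]+400]]))
E
python3 est.py
```

```text
bed [ 0.5985 -0.107  -0.2233] resid [-1.5317 -3.3887 -0.6667  2.1425 -0.301   0.1886 -0.1434  1.0214  0.1369
 -4.0314  0.6361 -1.3097  1.9303 -4.5425 -2.7814 18.2421]
side 0.67 354 ((259.0, 139.0), (32.0, 12.0), 90.0)
[[ 0.8801 -0.2183]
 [ 0.8583 -0.254 ]
 [ 0.7392 -0.1766]
 [ 0.7598 -0.1431]] [ 0.8094 -0.198   0.011 ] [0.0418 0.142  0.0393]
top 0.74 991 ((185.5, 245.5), (41.0, 25.0), 90.0)
[[0.5003 0.1728]
 [0.5019 0.1039]
 [0.3901 0.0991]
 [0.3886 0.167 ]] [0.4452 0.1357 0.011 ] [0.0689 0.1119 0.0679]
```

View pics/z_top.png

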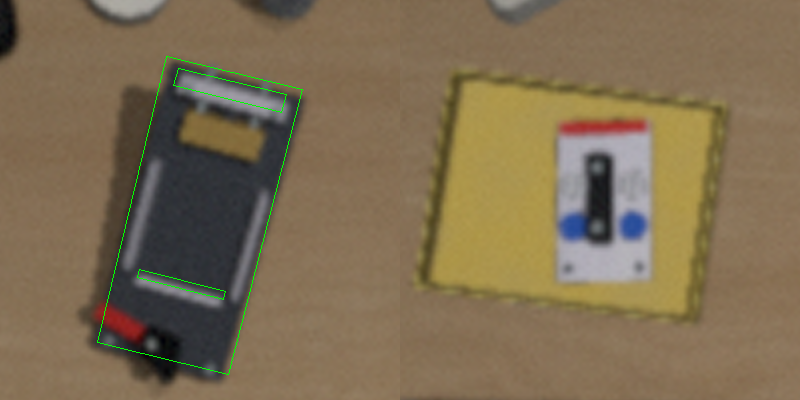

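View pics/z_side.png

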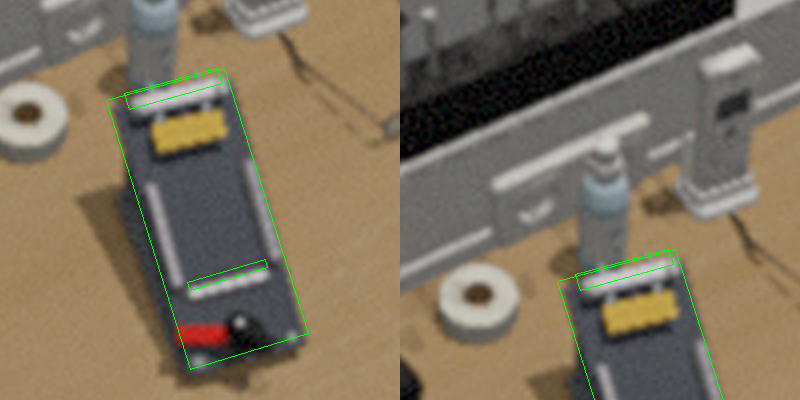

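The top crop shows the overlay about 4 px (1 image px) up-slope of the real tail wall (actual ~(179,288)). The carrier plate is clear at crop (557–650, 121–282). I'll refine both with colour segmentation.

```bash
cat > fit.py <<'E'
from h import *
from scipy.optimize import least_squares
np.set_printoptions(precision=4,suppress=True)
a=np.radians(26)
def bedR(yaw): return R.from_euler('z',yaw).as_matrix()@R.from_euler('y',-a).as_matrix()
def B(p,b): return np.array([p[0],p[1],.072])+bedR(p[2])@(np.array(b)/1e3)
box=lambda x0,x1,y0,y1,z0,z1:[(x,y,z) for x in(x0,x1) for y in(y0,y1) for z in(z0,z1)]
parts={'tail':box(-61,-55,-30,30,0,6),'L':box(-50,25,33.5,39,0,14),'Rt':box(-50,25,-39,-33.5,0,14)}
def hullc(c,p,bx):
    h=cv2.convexHull(np.array([proj(c,B(p,b)) for b in bx],np.float32)); m=cv2.moments(h); return np.array([m['m10'],m['m01']])/m['m00']
def up(c): return cv2.resize(c['image'],None,fx=4,fy=4,interpolation=cv2.INTER_CUBIC)
full=lambda u:(np.array(u)+.5)/4-.5
def bedobs(c,p):
    im=up(c);hsv=cv2.cvtColor(im,cv2.COLOR_RGB2HSV)
    m=((hsv[...,2]>105)&(hsv[...,1]<60)).astype(np.uint8)
    roi=np.zeros_like(m);cv2.fillConvexPoly(roi,np.array([4*proj(c,B(p,b)) for b in [(-66,-44,0),(35,-44,0),(35,44,0),(-66,44,0)]]).astype(int),1)
    n,l,s,ce=cv2.connectedComponentsWithStats(m*roi)
    out=[]
    for k,bx in parts.items():
        e=4*hullc(c,p,bx); i=1+np.argmin([np.linalg.norm(ce[j]-e)+(1e3 if s[j,4]<150 else 0) for j in range(1,n)])
        out.append((k,full(ce[i]),s[i,4]))
    return out
def plate(c,cen):  # non-yellow blob in the tray
    im=up(c);hsv=cv2.cvtColor(im,cv2.COLOR_RGB2HSV)
    w=((hsv[...,1]<70)&(hsv[...,2]>110))|((hsv[...,0]>95)&(hsv[...,0]<135))|(((hsv[...,0]<6)|(hsv[...,0]>170))&(hsv[...,1]>120))
    w=w.astype(np.uint8); r=np.zeros_like(w);x,y=(4*np.array(cen)).astype(int);r[y-110:y+110,x-110:x+110]=1
    w=cv2.morphologyEx(w*r,cv2.MORPH_CLOSE,np.ones((25,25)));w=cv2.morphologyEx(w,cv2.MORPH_OPEN,np.ones((15,15)))
    n,l,s,ce=cv2.connectedComponentsWithStats(w);i=1+np.argmax(s[1:,4]);pt=cv2.findNonZero((l==i).astype(np.uint8))
    return full(cv2.boxPoints(cv2.minAreaRect(pt))),full(cv2.convexHull(pt)[:,0])
if __name__=='__main__':
    C={n:cam(n) for n in('side','top')}
    p=np.array([.5955,-.107,-.2233])
    for sel in (['top'],['side'],['side','top']):
        for _ in range(3):
            O=[(C[n],parts[k],u,k,A) for n in sel for k,u,A in bedobs(C[n],p)]
            f=least_squares(lambda q:np.concatenate([hullc(c,q,b)-u for c,b,u,_,_ in O]),p);p=f.x
        print(sel,p,f.fun,[o[3:] for o in O])
    for n,cen in(('top',(186,246)),('side',(228,278))):
        q,h=plate(C[n],cen); w=np.array([atz(C[n],u,.011) for u in h])[:,:2].astype(np.float32)
        print(n,cv2.minAreaRect(w*1000))
E
python3 fit.py
```

```text
['top'] [ 0.5931 -0.1055 -0.2233] [ 0.3788  0.1459  0.1519  0.6413 -0.5277 -0.6593] [('tail', np.int32(883)), ('L', np.int32(764)), ('Rt', np.int32(740))]
['side'] [ 0.5926 -0.1054 -0.2234] [ 0.4299 -0.1222  0.1561  0.4738 -0.7781 -0.8555] [('tail', np.int32(1233)), ('L', np.int32(1405)), ('Rt', np.int32(962))]
['side', 'top'] [ 0.5926 -0.1054 -0.2234] [ 0.4299 -0.1222  0.1561  0.4738 -0.7781 -0.8555  0.3552  0.3255  0.1293
  0.8209 -0.5493 -0.476 ] [('tail', np.int32(1233)), ('L', np.int32(1405)), ('Rt', np.int32(962)), ('tail', np.int32(883)), ('L', np.int32(764)), ('Rt', np.int32(740))]
top ((444.388671875, 133.91526794433594), (109.04287719726562, 65.6900634765625), 2.9636073112487793)
side ((434.3929138183594, 134.35952758789062), (125.56012725830078, 66.41646575927734), 2.6838138103485107)
```

```bash
sed -i 's/for c,b,u,_,_ in O\]),p)/for c,b,u,_,_ in O]),p,diff_step=1e-3,x_scale=[.01,.01,.05])/' fit.py; python3 fit.py
```

```text
['top'] [ 0.5928 -0.1065 -0.2635] [-0.0167  0.0446  0.4822  0.1227 -0.4651 -0.1619] [('tail', np.int32(876)), ('L', np.int32(759)), ('Rt', np.int32(724))]
['side'] [ 0.5927 -0.1071 -0.2695] [ 0.049  -0.1795  0.2721 -0.0775 -0.3249  0.2776] [('tail', np.int32(1233)), ('L', np.int32(1414)), ('Rt', np.int32(1149))]
['side', 'top'] [ 0.5927 -0.1067 -0.266 ] [ 0.0025 -0.1539  0.1931 -0.006  -0.4292  0.278   0.0307  0.0569  0.5751
  0.1132 -0.3907 -0.1068] [('tail', np.int32(1233)), ('L', np.int32(1414)), ('Rt', np.int32(1149)), ('tail', np.int32(876)), ('L', np.int32(759)), ('Rt', np.int32(724))]
top ((444.354248046875, 134.1144561767578), (108.6882095336914, 66.0218734741211), 2.480755090713501)
side ((433.9991455078125, 134.32345581054688), (126.33602142333984, 66.4560317993164), 2.6408066749572754)
```

Both cameras now agree: bed origin (0.593, −0.107), yaw −15.2°, and carrier (0.444, 0.134), yaw 2.6°. I'll make a planner that only works out row values.

```bash
cat > plan.py <<'E'
from h import *
from scipy.optimize import least_squares
a=np.radians(26); BED=np.array([.5927,-.1067,.072]); YAW=-.266
BR=R.from_euler('z',YAW)*R.from_euler('y',-a)
DOWN=R.from_euler('x',np.pi)          # tool x = frame x, tool z = -frame z
def sim(p,r,v,n):
    for _ in range(n): p=p+r.apply(np.array(v[:3])*.02); r=r*R.from_rotvec(np.radians(4)*np.array(v[3:]))
    return p,r
def rows(P,Q,n,start=None):
    if start is None:
        o=observe(); start=(np.array(o['position']),R.from_rotvec(o['ee_rot']))
    f=lambda v:(lambda s:np.concatenate([(s[0]-P)*1e3,(s[1].inv()*Q).as_rotvec()*200]))(sim(*start,v,n))
    d=least_squares(f,np.zeros(6)); return np.round(d.x,3),abs(d.fun).max()
def flat(x,y,z,yaw): return np.array([x,y,z]),R.from_euler('z',yaw)*DOWN
def bed(x,y,z,yaw=0,pitch=0): # tool square to bed; yaw about bed z; pitch>0 noses down; point=TCP in bed mm
    return BED+BR.apply(np.array([x,y,z])/1e3), BR*R.from_euler('z',yaw)*R.from_euler('y',pitch)*DOWN
def tobed():
    o=observe(); p=BR.inv().apply(np.array(o['position'])-BED)*1e3
    e=(BR.inv()*R.from_rotvec(o['ee_rot'])*DOWN.inv()).as_euler('ZYX',degrees=True)
    return p.round(1),'yaw,pitch,roll',e.round(1),'F',BR.inv().apply(o['force']).round(1),'t',round(float(o['clock']),1)
E
python3 -c "
from plan import *
print(rows(*flat(.4444,.134,.14,.045),40)); print(rows(*flat(.4444,.134,.14,.045),48)); print(tobed())"
```

```text
(array([ 0.481, -0.845,  0.108,  0.   ,  0.   ,  0.091]), np.float64(1.6653345369377348e-13))
(array([ 0.4  , -0.705,  0.09 ,  0.   ,  0.   ,  0.076]), np.float64(1.1102230246251565e-13))
(array([-170.3, -580.5,  255.2]), 'yaw,pitch,roll', array([35.2, 21.7, 14.7]), 'F', array([-0.8, -0.5,  0.1]), 't', 2.0)
```

```bash
R8='x'
python3 -m handwheel '[[0.48,-0.84,0,0,0,0.09],[0.48,-0.84,0,0,0,0.09],[0.48,-0.84,0,0,0,0.09],[0.48,-0.84,0,0,0,0.09],[0.48,-0.84,0,0,0,0.09],[0.48,-0.84,0,0,0,0.09],[0.48,-0.84,0,0,0,0.09],[0.48,-0.84,0,0,0,0.09]]' 0.5 20
python3 -m handwheel '[[0.48,-0.84,0,0,0,0.09],[0.48,-0.84,0,0,0,0.09],[0.48,-0.84,0,0,0,0.09],[0.48,-0.84,0,0,0,0.09],[0.48,-0.84,0,0,0,0.09],[0.48,-0.84,0,0,0,0.09],[0.48,-0.84,0,0,0,0.09],[0.48,-0.84,0,0,0,0.09]]'
python3 -m handwheel '[[0.48,-0.84,0,0,0,0.09],[0.48,-0.84,0,0,0,0.09],[0.48,-0.84,0,0,0,0.09],[0.48,-0.84,0,0,0,0.09],[0.48,-0.84,0,0,0,0.09],[0.48,-0.84,0,0,0,0.09],[0.48,-0.84,0,0,0,0.09],[0.48,-0.84,0,0,0,0.09]]'
python3 -m handwheel '[[0.48,-0.84,0.2,0,0,0.09],[0.48,-0.84,0.2,0,0,0.09],[0.48,-0.84,0.2,0,0,0.09],[0.48,-0.84,0.2,0,0,0.09],[0.48,-0.84,0.2,0,0,0.09],[0.48,-0.84,0.2,0,0,0.09],[0.48,-0.84,0.2,0,0,0.09],[0.48,-0.84,0.2,0,0,0.09]]'
python3 -c "
from plan import *
print(rows(*flat(.4444,.134,.1,.045),12))"
```

```text
clock: 2.67
position: [0.2217, -0.446, 0.2269]
ee_rot: [3.117, 0.39, 0.0]
force: [-0.3, 0.4, -0.4]
width: 0.511
gripper_force: 0.0
clock: 3.33
position: [0.2663, -0.2978, 0.2269]
ee_rot: [3.126, 0.312, 0.0]
force: [0.2, -0.1, -0.2]
width: 0.498
gripper_force: 0.0
clock: 4.0
position: [0.3182, -0.1519, 0.227]
ee_rot: [3.132, 0.233, 0.001]
force: [-0.3, 0.2, -0.1]
width: 0.5
gripper_force: 0.0
clock: 4.67
position: [0.3775, -0.0089, 0.1948]
ee_rot: [3.138, 0.154, 0.001]
force: [0.3, -0.5, -0.9]
width: 0.5
gripper_force: 0.0
(array([ 0.322, -0.573,  0.395,  0.   , -0.001,  0.063]), np.float64(5.551115123125783e-14))
```

```bash
python3 -m handwheel '[[0.48,-0.86,0.59,0,0,0.09],[0.48,-0.86,0.59,0,0,0.09],[0.48,-0.86,0.59,0,0,0.09],[0.48,-0.86,0.59,0,0,0.09],[0.48,-0.86,0.59,0,0,0.09],[0.48,-0.86,0.59,0,0,0.09],[0.48,-0.86,0.59,0,0,0.09],[0.5,-0.86,0.61,0,0,0.09]]'
python3 -m handwheel '[[0,0,0.6,0,0,0],[0,0,0.6,0,0,0],[0,0,0.3,0,0,0],[0,0,0,0,0,0],[0,0,0,0,0,0]]'
python3 -c "
from plan import *
print(rows(*flat(.4444,.134,.014,.045),4))
from fit import *
c=cam('side');d=cam('top')
save(c,'a.png',(150,200,300,350),2.6);save(d,'b.png',(110,170,260,320),2.6)
cv2.imwrite('pics/ab.png',np.hstack([cv2.imread('pics/a.png'),cv2.imread('pics/b.png')]))
P=observe()['position'];print(proj(c,P)-[150,200],proj(d,P)-[110,170])"
```

```text
clock: 5.33
position: [0.444, 0.1342, 0.0994]
ee_rot: [3.141, 0.075, 0.001]
force: [-0.4, -0.4, -0.8]
width: 0.499
gripper_force: 0.0
clock: 5.75
position: [0.4435, 0.1331, 0.07]
ee_rot: [3.14, 0.076, -0.001]
force: [0.2, -0.2, -0.0]
width: 0.504
gripper_force: 0.0
(array([ 0.012, -0.01 ,  0.701,  0.001,  0.001,  0.011]), np.float64(5.551115123125783e-14))
[76.9456 67.8947] [73.1605 74.6253]
```

View pics/ab.png

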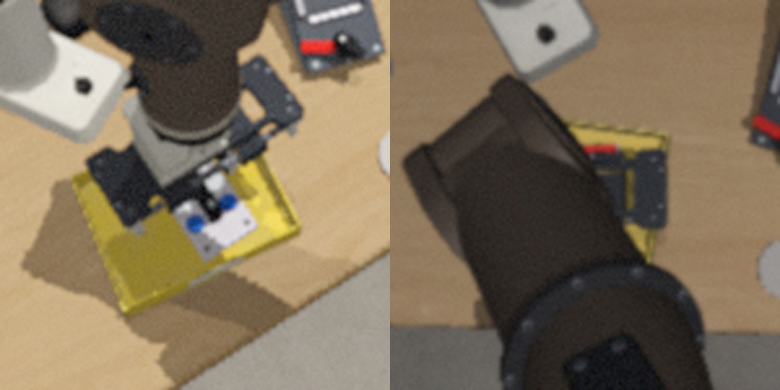

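The side view shows the rib lying between the two fingers at about crop (210,200); the top view is blocked by the arm. Now I descend in steps and watch the force.

```bash
python3 -m handwheel '[[0.02,-0.01,0.7,0,0,0],[0.02,-0.01,0.7,0,0,0],[0.01,-0.01,0.7,0,0,0.03],[0,0,0.5,0,0,0],[0,0,0,0,0,0]]'
python3 -m handwheel '[[0,0,0,0,0,0],[0,0,0,0,0,0],[0,0,0,0,0,0],[0,0,0,0,0,0],[0,0,0,0,0,0]]' 0 60
```

```text
clock: 6.27
position: [0.444, 0.1335, 0.0169]
ee_rot: [3.14, 0.072, -0.002]
force: [-0.2, -0.1, -0.1]
width: 0.501
gripper_force: 0.0
clock: 6.68
position: [0.4449, 0.134, 0.0184]
ee_rot: [-3.141, -0.073, -0.001]
force: [-1.0, -0.1, -0.2]
width: 0.187
gripper_force: 0.0
```

```bash
python3 -m handwheel '[[0,0,0.2,0,0,0],[0,0,0,0,0,0],[0,0,0,0,0,0],[0,0,0,0,0,0]]' 0 60
python3 -m handwheel '[[0,0,-0.2,0,0,0],[0,0,-0.4,0,0,0],[0,0,-0.8,0,0,0],[0,0,-0.8,0,0,0],[0,0,-0.8,0,0,0]]'
python3 -c "
from plan import *
print(tobed())
# via point above the cradle: TCP in bed frame: carrier origin at xc, TCP at z 11 in the carrier
P,Q=bed(-20,0,70,0,np.radians(8));print(P);print(rows(P,Q,16),rows(P,Q,24))"
```

```text
clock: 7.02
position: [0.4456, 0.134, 0.0159]
ee_rot: [3.14, 0.072, 0.005]
force: [-6.3, -4.4, 33.8]
width: 0.152
gripper_force: 60.0
clock: 7.43
position: [0.4441, 0.1339, 0.0746]
ee_rot: [3.141, 0.073, -0.002]
force: [1.0, 0.0, -1.7]
width: 0.148
gripper_force: 60.0
(array([-184.6,  193.1,   92.9]), 'yaw,pitch,roll', array([19.8, 24.7,  8.5]), 'F', array([ 0.2,  0.3, -1.9]), 't', 7.4)
[ 0.54574957 -0.09390805  0.12614816]
(array([ 0.409,  0.682, -0.097, -0.044,  0.28 ,  0.278]), np.float64(2.7755575615628914e-14)) (array([ 0.274,  0.454, -0.064, -0.029,  0.187,  0.185]), np.float64(1.1102230246251565e-13))
```

The carrier is gripped at 60 N with the fingertips touching the plate, so the TCP is at about carrier z = 8 mm, and it has lifted. Next I go over the cradle.

```bash
python3 -c "
from plan import *
P,Q=bed(-20,0,95,0,np.radians(8));print(P);print(rows(P,Q,24))"
```

```text
[ 0.53517573 -0.09102714  0.14861801]
(array([ 0.259,  0.451, -0.114, -0.029,  0.187,  0.185]), np.float64(3.469446951953613e-16))
```

```bash
python3 -m handwheel '[[0.26,0.45,-0.13,-0.03,0.187,0.185],[0.26,0.45,-0.13,-0.03,0.187,0.185],[0.26,0.45,-0.13,-0.03,0.187,0.185],[0.26,0.45,-0.13,-0.03,0.187,0.185],[0.26,0.45,-0.13,-0.03,0.187,0.185],[0.26,0.45,-0.13,-0.03,0.187,0.185],[0.26,0.45,-0.13,-0.03,0.187,0.185],[0.26,0.45,-0.13,-0.03,0.187,0.185]]'
python3 -m handwheel '[[0.26,0.45,-0.11,-0.03,0.187,0.185],[0.26,0.45,-0.11,-0.03,0.187,0.185],[0.26,0.45,-0.11,-0.03,0.187,0.185],[0.26,0.45,-0.11,-0.03,0.187,0.185],[0.26,0.45,-0.11,-0.03,0.187,0.185],[0.26,0.45,-0.11,-0.03,0.187,0.185],[0.26,0.45,-0.11,-0.03,0.187,0.185],[0.26,0.45,-0.11,-0.03,0.187,0.185]]'
python3 -m handwheel '[[0.26,0.45,-0.11,-0.03,0.187,0.185],[0.26,0.45,-0.11,-0.03,0.187,0.185],[0.26,0.45,-0.11,-0.03,0.187,0.185],[0.26,0.45,-0.11,-0.03,0.187,0.185],[0.26,0.45,-0.11,-0.03,0.187,0.185],[0.26,0.45,-0.11,-0.03,0.187,0.185],[0.26,0.45,-0.11,-0.03,0.187,0.185],[0.26,0.45,-0.11,-0.03,0.187,0.185]]'
python3 -m handwheel '[[0,0,0,0,0,0],[0,0,0,0,0,0],[0,0,0,0,0,0]]'
cat > look.py <<'E'
import sys
from plan import *
print(tobed())
C={n:cam(n) for n in('side','top')}; o=observe(); p=np.array(o['position']);r=R.from_rotvec(o['ee_rot'])
car=lambda b:p+(r*DOWN.inv()).apply((np.array(b)-[0,0,8])/1e3)
bd=lambda b:BED+BR.apply(np.array(b)/1e3)
ims=[]
for n,c in C.items():
    im=cv2.resize(c['image'][:,:,::-1],None,fx=4,fy=4,interpolation=cv2.INTER_CUBIC)
    for L,col in(([car(b) for b in[(55,-32,8),(55,32,8),(-55,32,8),(-55,-32,8)]],(255,0,255)),([bd(b) for b in[(25,-36.3,14),(25,36.3,14),(-50,36.3,14),(-50,-36.3,14)]],(0,255,0)),([bd(b) for b in[(-61,-30,6),(-55,-30,6),(-55,30,6),(-61,30,6)]],(0,255,0))):
        cv2.polylines(im,[np.array([4*proj(c,x)+1.5 for x in L]).astype(int)],True,col,1)
    u=proj(c,BED);k=[int(4*u[0])-200,int(4*u[1])-230]; ims.append(im[k[1]:k[1]+400,k[0]:k[0]+400])
    for l in('carrier_nose','jaw_lip'):
        q=place_of(l,n)
        if q: print(n,l,px(q[0]['point']),q[0]['score'],proj(c,car((55,0,0)) if l[0]=='c' else bd((46,0,12.5))))
cv2.imwrite('pics/'+sys.argv[1],np.hstack(ims))
E
python3 look.py l1.png
```

```text
clock: 8.1
position: [0.4855, 0.0611, 0.0971]
ee_rot: [3.121, -0.091, 0.165]
force: [-0.5, -0.6, -1.0]
width: 0.147
gripper_force: 60.0
clock: 8.77
position: [0.5163, -0.014, 0.1219]
ee_rot: [3.085, -0.251, 0.327]
force: [0.8, -0.3, -1.8]
width: 0.149
gripper_force: 60.0
clock: 9.43
position: [0.5363, -0.0916, 0.1501]
ee_rot: [3.033, -0.408, 0.485]
force: [0.4, 0.6, -1.5]
width: 0.15
gripper_force: 60.0
clock: 9.68
position: [0.5361, -0.0902, 0.1496]
ee_rot: [3.034, -0.406, 0.483]
force: [0.0, 0.2, -2.1]
width: 0.15
gripper_force: 60.0
(array([-19. ,   1. ,  95.6]), 'yaw,pitch,roll', array([ 0. ,  7.9, -0. ]), 'F', array([-0.9,  0.2, -1.9]), 't', 9.7)
side carrier_nose [352.1024 226.0992] 0.51 [274.66166723 168.76586388]
side jaw_lip [353.8944 220.8   ] 0.44 [269.63299378 169.43398957]
top carrier_nose [274.3808 185.088 ] 0.72 [276.42622787 186.20603207]
```

View pics/l1.png

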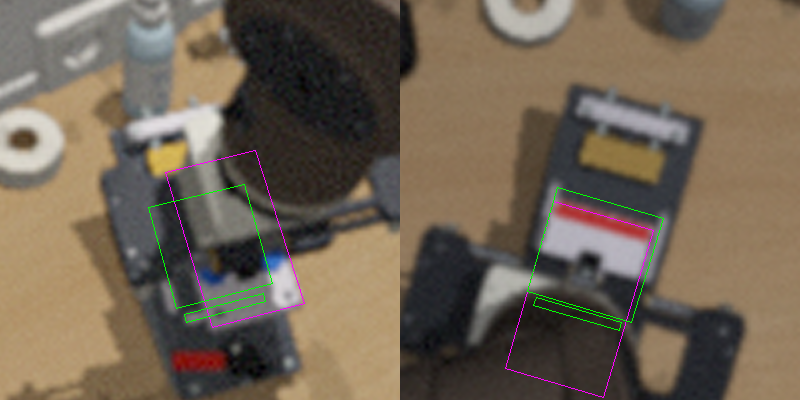

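The overlay lies on the carrier in both views: the red nose is at top crop (556,203)–(651,236), and the tail corner is at side crop (303,301). I'll measure the small yaw and position offset from the red stripe.

```bash
cat > stripe.py <<'E'
from plan import *
from scipy.optimize import minimize
c=cam('top');o=observe(); p=np.array(o['position']);r=R.from_rotvec(o['ee_rot'])*DOWN.inv()
im=cv2.resize(c['image'],None,fx=4,fy=4,interpolation=cv2.INTER_CUBIC);h=cv2.cvtColor(im,cv2.COLOR_RGB2HSV)
m=(((h[...,0]<8)|(h[...,0]>170))&(h[...,1]>110)&(h[...,2]>60)).astype(np.uint8)
u0=4*proj(c,p+r.apply([.05,0,0]));ro=np.zeros_like(m);x,y=u0.astype(int);ro[y-60:y+60,x-80:x+80]=1;m*=ro
n,l,s,ce=cv2.connectedComponentsWithStats(m);i=1+np.argmax(s[1:,4]);pt=cv2.findNonZero((l==i).astype(np.uint8))
A=cv2.minAreaRect(pt); q=(cv2.boxPoints(A)+.5)/4-.5
# intersect with plate-top plane, express in tool-carrier frame
out=[]
for u in q:
    a0,d=ray(c,u);nn=r.apply([0,0,1]); w=a0+d*((p-a0)@nn)/(d@nn); out.append(r.inv().apply(w-p)*1e3)
print('stripe corners in tool frame mm (plate top)\n',np.array(out).round(1),'area',s[i,4])
E
python3 stripe.py
```

```text
stripe corners in tool frame mm (plate top)
 [[ 47.5  29.8   0. ]
 [ 56.7  29.8   0. ]
 [ 56.9 -28.7   0. ]
 [ 47.7 -28.8   0. ]] area 1211
```

Offsets are small: nose about 56 mm ahead of the TCP, yaw error about 0.2°. I lower it in front of the lip at 8° pitch.

```bash
python3 -c "
from plan import *
P,Q=bed(-18,-0.5,38,0,np.radians(8));print(rows(P,Q,6))"
```

```text
(array([ 0.073,  0.012,  0.474,  0.002, -0.004,  0.001]), np.float64(1.1102230246251565e-13))
```

```bash
python3 -m handwheel '[[0.07,0.012,0.47,0,0,0],[0.07,0.012,0.47,0,0,0],[0.07,0.012,0.47,0,0,0],[0.07,0.012,0.47,0,0,0],[0.07,0.012,0.47,0,0,0],[0.07,0.012,0.47,0,0,0],[0,0,0,0,0,0],[0,0,0,0,0,0]]'
python3 -c "
from plan import *
print(tobed());P,Q=bed(-18,-0.5,18,0,np.radians(8));print(rows(P,Q,5))"; python3 stripe.py
```

```text
clock: 10.7
position: [0.5601, -0.0986, 0.0978]
ee_rot: [3.034, -0.406, 0.481]
force: [0.1, 1.0, -1.0]
width: 0.15
gripper_force: 60.0
(array([-18.8,  -0.8,  37.9]), 'yaw,pitch,roll', array([ 0. ,  8. , -0.1]), 'F', array([-0.6,  1. , -0.8]), 't', 10.7)
(array([ 0.036, -0.003,  0.196,  0.003, -0.001,  0.   ]), np.float64(1.3877787807814457e-14))
stripe corners in tool frame mm (plate top)
 [[ 47.4  30.1   0. ]
 [ 56.9  30.1   0. ]
 [ 56.9 -28.8  -0. ]
 [ 47.5 -28.8   0. ]] area 1124
```

```bash
python3 -m handwheel '[[0.03,0,0.2,0,0,0],[0.03,0,0.2,0,0,0],[0.03,0,0.2,0,0,0],[0,0,0,0,0,0]]'
python3 -c "
from plan import *
print(tobed())"
python3 -m handwheel '[[0.03,0,0.2,0,0,0],[0.03,0,0.2,0,0,0],[0,0,0,0,0,0],[0,0,0,0,0,0]]'
python3 look.py l2.png
```

```text
clock: 11.08
position: [0.5657, -0.1003, 0.0874]
ee_rot: [3.034, -0.406, 0.483]
force: [0.2, 0.8, -0.7]
width: 0.149
gripper_force: 60.0
(array([-18.2,  -0.9,  26. ]), 'yaw,pitch,roll', array([-0. ,  7.9, -0.1]), 'F', array([-0.4,  0.8, -0.6]), 't', 11.1)
clock: 11.42
position: [0.5684, -0.101, 0.0803]
ee_rot: [3.034, -0.406, 0.481]
force: [-4.5, 0.9, 3.2]
width: 0.144
gripper_force: 60.0
(array([-18.8,  -0.8,  18.4]), 'yaw,pitch,roll', array([ 0. ,  8. , -0.1]), 'F', array([-2.7, -0.3,  4.9]), 't', 11.4)
side jaw_lip [269.1072 171.9168] 0.57 [269.63299378 169.43398957]
top carrier_nose [279.5008 179.2896] 0.68 [279.553939   178.95147921]
top jaw_lip [279.9104 174.6048] 0.46 [280.15307344 175.68774511]
```

View pics/l2.png

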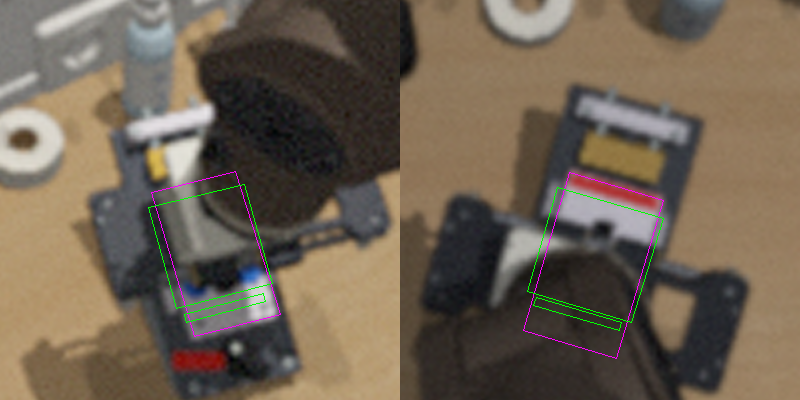

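Nose stands just short of the brass lip, centred (top crop nose edge (568,173)–(661,198), jaw ending at about row 185). There is a light floor touch of 5 N. I advance up-slope with a 1 mm lift.

```bash
python3 -m handwheel '[[0.2,0,-0.07,0,0,0],[0.2,0,-0.03,0,0,0],[0.2,0,-0.03,0,0,0],[0,0,0,0,0,0]]'
python3 -c "
from plan import *
print(tobed())"; python3 stripe.py
```

```text
clock: 12.05
position: [0.5809, -0.1043, 0.0875]
ee_rot: [3.034, -0.407, 0.486]
force: [0.4, -0.4, -1.0]
width: 0.152
gripper_force: 60.0
(array([-4. , -0.8, 19.2]), 'yaw,pitch,roll', array([-0. ,  7.8, -0. ]), 'F', array([-0. , -0.2, -1.1]), 't', 12.1)
stripe corners in tool frame mm (plate top)
 [[ 50.  -15.7  -0. ]
 [ 57.5 -26.    0. ]
 [ 51.8 -30.1   0. ]
 [ 44.3 -19.8   0. ]] area 93
```

The stripe has disappeared under the lip with no force. Now I push the jaw back, watching Fx.

```bash
python3 -m handwheel '[[0.1,0,-0.01,0,0,0],[0.1,0,-0.01,0,0,0],[0,0,0,0,0,0],[0,0,0,0,0,0]]'
python3 -c "
from plan import *
print(tobed())"
python3 -m handwheel '[[0.1,0,-0.01,0,0,0],[0,0,0,0,0,0],[0,0,0,0,0,0]]'
python3 -c "
from plan import *
print(tobed())"; python3 stripe.py
```

```text
clock: 12.43
position: [0.5819, -0.1048, 0.0879]
ee_rot: [3.034, -0.406, 0.481]
force: [-3.4, 1.0, -1.7]
width: 0.148
gripper_force: 60.0
(array([-2.8, -1. , 19.1]), 'yaw,pitch,roll', array([ 0. ,  8. , -0.1]), 'F', array([-4. ,  0.1,  0. ]), 't', 12.4)
clock: 12.68
position: [0.5834, -0.1052, 0.0886]
ee_rot: [3.034, -0.406, 0.48]
force: [-5.3, 1.4, -1.1]
width: 0.151
gripper_force: 60.0
(array([-1.1, -1. , 19. ]), 'yaw,pitch,roll', array([ 0. ,  8. , -0.1]), 'F', array([-5.4, -0. ,  1.5]), 't', 12.7)
stripe corners in tool frame mm (plate top)
 [[ 49.3 -22.9  -0. ]
 [ 56.9 -25.4   0. ]
 [ 55.4 -29.8  -0. ]
 [ 47.8 -27.3   0. ]] area 70
```

```bash
python3 -m handwheel '[[0.1,0,-0.015,0,0,0],[0.1,0,-0.015,0,0,0],[0.05,0,0,0,0,0],[0,0,0,0,0,0],[0,0,0,0,0,0]]'
python3 -c "
from plan import *
print(tobed())"
```

```text
clock: 13.15
position: [0.5865, -0.1061, 0.09]
ee_rot: [3.035, -0.406, 0.476]
force: [-8.7, 3.1, -0.1]
width: 0.146
gripper_force: 60.0
(array([ 2.4, -1. , 18.9]), 'yaw,pitch,roll', array([ 0. ,  8.2, -0.1]), 'F', array([-8.3,  0.8,  4. ]), 't', 13.2)
```

δ≈5.3 mm at 8.3 N, as specified. Now I lower the tail by rotating about the nose, in two halves.

```bash
python3 -m handwheel '[[0,0,0.07,0,0.333,0],[0,0,0.07,0,0.333,0],[0,0,0.07,0,0.333,0],[0,0,0,0,0,0],[0,0,0,0,0,0]]'
python3 -c "
from plan import *
print(tobed())"; python3 look.py l3.png
```

```text
clock: 13.57
position: [0.5872, -0.1063, 0.0858]
ee_rot: [3.007, -0.401, 0.579]
force: [-11.9, 4.3, 0.4]
width: 0.147
gripper_force: 60.0
(array([ 1.2, -1.1, 14.8]), 'yaw,pitch,roll', array([ 0.1,  4.2, -0.1]), 'F', array([-11.2,   1. ,   5.9]), 't', 13.6)
(array([ 1.2, -1.1, 14.8]), 'yaw,pitch,roll', array([ 0.1,  4.2, -0.1]), 'F', array([-11.2,   1. ,   5.9]), 't', 13.6)
side jaw_lip [351.6928 222.1056] 0.46 [269.63299378 169.43398957]
top carrier_nose [280.9856 173.7984] 0.73 [281.77641784 171.56856338]
```

View pics/l3.png

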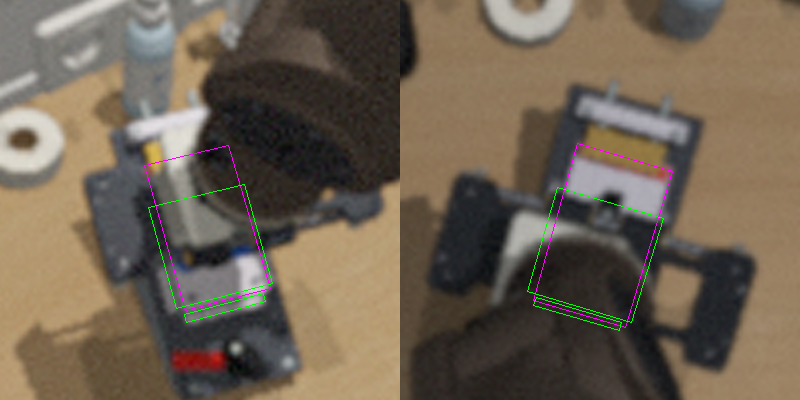

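Side view: the tail edge (crop ~(270,287)) is level with the pocket end. Top: the jaw is pushed back with the nose under it. I finish the rotation.

```bash
python3 -m handwheel '[[0,0,0.06,0,0.333,0],[0,0,0.06,0,0.333,0],[0,0,0,0,0,0],[0,0,0,0,0,0]]'
python3 -c "
from plan import *
print(tobed())"
python3 -m handwheel '[[0,0,0.06,0,0.333,0],[0,0,0,0,0,0],[0,0,0,0,0,0]]'
python3 -c "
from plan import *
print(tobed())"
```

```text
clock: 14.2
position: [0.5881, -0.1066, 0.0836]
ee_rot: [2.987, -0.398, 0.648]
force: [-13.0, 3.1, 1.9]
width: 0.148
gripper_force: 60.0
(array([ 1.1, -1.1, 12.4]), 'yaw,pitch,roll', array([ 0.1,  1.5, -0.1]), 'F', array([-11.2,  -0.4,   7.6]), 't', 14.2)
clock: 14.45
position: [0.589, -0.1069, 0.0837]
ee_rot: [2.976, -0.397, 0.685]
force: [-20.6, 4.9, 18.5]
width: 0.151
gripper_force: 60.0
(array([ 2. , -1.2, 12. ]), 'yaw,pitch,roll', array([ 0.1,  0.1, -0.1]), 'F', array([-10.9,  -0.7,  25.9]), 't', 14.4)
```

Fz has risen to 26 N at z = 12. I check whether the tail is behind the wall or on it, with a close crop of the tail region.

```bash
python3 -c "
from plan import *
bd=lambda b:BED+BR.apply(np.array(b)/1e3)
ims=[]
for n,b in(('side',(-60,0,5)),('top',(-10,0,5))):
    c=cam(n);u=proj(c,bd(b)).astype(int);h=25 if n=='side' else 33
    ims.append(cv2.resize(c['image'][u[1]-h:u[1]+h,u[0]-h:u[0]+h,::-1],(400,400),interpolation=cv2.INTER_CUBIC))
    f=lambda x:((proj(c,x)-u+h+.5)*400/(2*h)).round().astype(int).tolist()
    print(n,'wall top in/out',[f(bd(q)) for q in((-55,30,6),(-55,-30,6),(-61,-30,6),(-61,30,6))],'tail top edge if seated',[f(bd(q)) for q in((-55,32,8),(-55,-32,8))])
    print('  Rwall',[f(bd(q)) for q in((-50,-36.3,14),(25,-36.3,14))])
cv2.imwrite('pics/t.png',np.hstack(ims))
for i in range(1): print(tobed())"
```

```text
side wall top in/out [[128, 211], [285, 171], [290, 187], [132, 227]] tail top edge if seated [[124, 212], [292, 169]]
  Rwall [[303, 151], [248, -49]]
top wall top in/out [[114, 282], [244, 320], [240, 332], [111, 294]] tail top edge if seated [[110, 282], [248, 323]]
  Rwall [[260, 319], [307, 162]]
(array([ 1.9, -1.2, 12. ]), 'yaw,pitch,roll', array([ 0.1,  0.1, -0.1]), 'F', array([-10.5,  -2.3,  25.9]), 't', 14.6)
```

View pics/t.png

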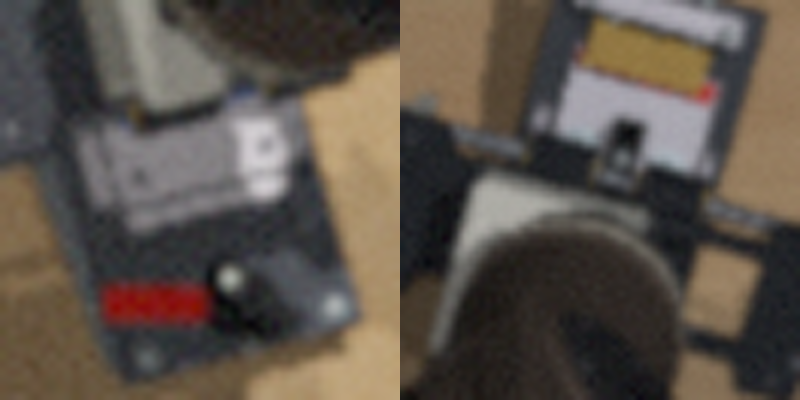

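The side crop shows the wall strip (128–290, 190–225) fully visible with a dark gap to the plate's tail edge, so the tail is inside the wall. The top crop shows the nose under the brass jaw, square to it. I now ease back so the jaw pushes the tail against the wall.

```bash
python3 -m handwheel '[[-0.1,0,0,0,0,0],[-0.1,0,0,0,0,0],[0,0,0,0,0,0],[0,0,0,0,0,0]]'
python3 -c "
from plan import *
print(tobed())"
python3 -m handwheel '[[-0.1,0,0,0,0,0],[-0.1,0,0,0,0,0],[0,0,0,0,0,0],[0,0,0,0,0,0]]'
python3 -c "
from plan import *
print(tobed())"
```

```text
clock: 14.88
position: [0.589, -0.1069, 0.0837]
ee_rot: [2.975, -0.399, 0.693]
force: [-8.0, -0.4, 12.9]
width: 0.148
gripper_force: 60.0
(array([ 2. , -1.1, 12. ]), 'yaw,pitch,roll', array([-0. , -0.2, -0.1]), 'F', array([-1.2, -2.5, 14.9]), 't', 14.9)
clock: 15.22
position: [0.5872, -0.1061, 0.0829]
ee_rot: [2.974, -0.399, 0.697]
force: [-2.6, -1.8, 13.4]
width: 0.149
gripper_force: 60.0
(array([-0.2, -0.9, 12.2]), 'yaw,pitch,roll', array([-0. , -0.4, -0. ]), 'F', array([ 4.1, -2.4, 12.9]), 't', 15.2)
```

```bash
python3 -m handwheel '[[0,0,0,0,0,0],[0,0,0,0,0,0],[0,0,0,0,0,0],[0,0,0,0,0,0],[0,0,0,0,0,0]]' 0.3 20
python3 -c "
from plan import *
print(tobed())"
```

```text
clock: 15.63
position: [0.5849, -0.1053, 0.0805]
ee_rot: [2.976, -0.398, 0.689]
force: [0.2, 0.6, -0.7]
width: 0.299
gripper_force: 0.0
(array([-3.4, -0.7, 11.1]), 'yaw,pitch,roll', array([ 0. , -0.1, -0. ]), 'F', array([-0.3,  0.6, -0.7]), 't', 15.6)
```

```bash
for i in 1 2; do :; done
python3 -m handwheel '[[0,0,0.08,0,0,0],[0,0,0,0,0,0],[0,0,0,0,0,0]]'
python3 -m handwheel '[[0,0,0.06,0,0,0],[0,0,0,0,0,0],[0,0,0,0,0,0]]'
python3 -m handwheel '[[0,0,0.05,0,0,0],[0,0,0,0,0,0],[0,0,0,0,0,0]]'
python3 -c "
from plan import *
print(tobed())"
```

```text
clock: 15.88
position: [0.5856, -0.1056, 0.0792]
ee_rot: [2.976, -0.399, 0.689]
force: [-0.6, -0.1, 0.1]
width: 0.305
gripper_force: 0.0
clock: 16.13
position: [0.5863, -0.1059, 0.0786]
ee_rot: [2.976, -0.399, 0.688]
force: [-0.1, 0.9, -0.4]
width: 0.301
gripper_force: 0.0
clock: 16.38
position: [0.5868, -0.106, 0.078]
ee_rot: [2.977, -0.399, 0.687]
force: [-1.1, 0.0, -0.7]
width: 0.303
gripper_force: 0.0
(array([-2.6, -0.9,  8. ]), 'yaw,pitch,roll', array([-0. , -0. , -0.1]), 'F', array([-1.3, -0.3, -0.1]), 't', 16.4)
```

```bash
python3 -m handwheel '[[0,0,0.04,0,0,0],[0,0,0,0,0,0],[0,0,0,0,0,0]]'
python3 -m handwheel '[[0,0,0.04,0,0,0],[0,0,0,0,0,0],[0,0,0,0,0,0]]'
python3 -c "
from plan import *
print(tobed())"
```

```text
clock: 16.63
position: [0.5871, -0.106, 0.0776]
ee_rot: [2.977, -0.398, 0.687]
force: [-2.2, 1.6, 3.9]
width: 0.301
gripper_force: 2.0
clock: 16.88
position: [0.5872, -0.1061, 0.0775]
ee_rot: [2.977, -0.398, 0.686]
force: [-9.4, 2.6, 14.0]
width: 0.301
gripper_force: 8.4
(array([-2.5, -0.9,  7.3]), 'yaw,pitch,roll', array([ 0. ,  0. , -0.1]), 'F', array([-2.6,  0.1, 16.9]), 't', 16.9)
```

Contact with the plate top is at 7.5 mm, so the carrier is on the floor. I retract, check the picture numerically, and plan the knob approach.

```bash
python3 -m handwheel '[[0,0,-0.3,0,0,0],[0,0,-0.8,0,0,0],[0,0,-0.8,0,0,0],[0,0,-0.8,0,0,0],[0,0,-0.8,0,0,0],[0,0,-0.5,0,0,0]]'
python3 -c "
from plan import *
print(tobed())
P,Q=bed(-97,0,75,.65);print(P,rows(P,Q,10),rows(P,Q,12))"
```

```text
clock: 17.38
position: [0.5536, -0.0968, 0.1502]
ee_rot: [2.977, -0.399, 0.687]
force: [-0.5, -0.2, -0.4]
width: 0.3
gripper_force: 0.0
(array([-1.9, -0.8, 88. ]), 'yaw,pitch,roll', array([ 0. , -0. , -0.1]), 'F', array([-0.5, -0.3, -0.2]), 't', 17.4)
[ 0.47686167 -0.07513909  0.09688755] (array([-0.462, -0.143,  0.065,  0.002,  0.   , -0.931]), np.float64(2.220446049250313e-13)) (array([-0.385, -0.121,  0.054,  0.001,  0.   , -0.776]), np.float64(2.7755575615628914e-14))
```

```bash
python3 -m handwheel '[[-0.385,-0.12,0.054,0,0,-0.776],[-0.385,-0.12,0.054,0,0,-0.776],[-0.385,-0.12,0.054,0,0,-0.776],[-0.385,-0.12,0.054,0,0,-0.776],[-0.385,-0.12,0.054,0,0,-0.776],[-0.385,-0.12,0.054,0,0,-0.776],[-0.385,-0.12,0.054,0,0,-0.776],[-0.385,-0.12,0.054,0,0,-0.776]]' 0.4
python3 -m handwheel '[[-0.385,-0.12,0.054,0,0,-0.776],[-0.385,-0.12,0.054,0,0,-0.776],[-0.385,-0.12,0.054,0,0,-0.776],[-0.385,-0.12,0.054,0,0,-0.776],[0,0,0,0,0,0],[0,0,0,0,0,0]]'
cat > chk.py <<'E'
from plan import *
print(tobed())
car=lambda b:BED+BR.apply(np.array(b)/1e3)
for n in('side','top'):
    c=cam(n)
    im=cv2.resize(c['image'],None,fx=4,fy=4,interpolation=cv2.INTER_CUBIC);h=cv2.cvtColor(im,cv2.COLOR_RGB2HSV)
    m=(((h[...,0]<8)|(h[...,0]>170))&(h[...,1]>130)&(h[...,2]>60)).astype(np.uint8)
    N,l,s,ce=cv2.connectedComponentsWithStats(m)
    for i in range(1,N):
        if s[i,4]>40:
            u=(ce[i]+.5)/4-.5; a,d=ray(c,u); nn=BR.apply([0,0,1])
            for z in(8,14):
                q0=car((0,0,z)); w=BR.inv().apply(a+d*((q0-a)@nn)/(d@nn)-BED)*1e3
                if abs(w[1])<80 and abs(w[0])<140: print(n,'red area',s[i,4],'bed at z',z,w.round(1))
    for l in('carrier_nose','knob_grip','carrier'):
        q=place_of(l,n)
        if q: print(n,l,px(q[0]['point']).round(1),round(q[0]['score'],2),'want',proj(c,car({'carrier_nose':(55,0,0),'knob_grip':(-97,0,30),'carrier':(0,0,0)}[l])).round(1))
E
python3 chk.py
python3 -c "
from plan import *
print(rows(*bed(-97,0,40,.65),4))"
```

```text
clock: 18.05
position: [0.504, -0.0758, 0.1132]
ee_rot: [2.908, 0.248, 0.631]
force: [0.0, 0.3, 0.1]
width: 0.402
gripper_force: 0.0
clock: 18.55
position: [0.4769, -0.0756, 0.0956]
ee_rot: [2.829, 0.548, 0.594]
force: [-0.1, -0.1, -0.1]
width: 0.4
gripper_force: 0.0
(array([-97.4,  -0.4,  73.8]), 'yaw,pitch,roll', array([37.2,  0.1, -0. ]), 'F', array([-0.2, -0.1, -0.1]), 't', 18.6)
side red area 801 bed at z 8 [-88.4  35.6   8. ]
side red area 801 bed at z 14 [-88.5  36.7  14. ]
side carrier_nose [268.3 165.9] 0.6 want [268.1 167.3]
side carrier [275.1 188.1] 0.84 want [273.  185.4]
top red area 1143 bed at z 8 [-89.8  32.4   8. ]
top red area 1143 bed at z 14 [-87.6  32.2  14. ]
top carrier_nose [281.2 171.5] 0.91 want [281.4 171.4]
top knob_grip [330.  268.8] 0.62 want [265.  227.2]
top carrier [274.  190.4] 0.85 want [275.8 190.7]
(array([ 0.002, -0.004,  0.423,  0.003,  0.003, -0.001]), np.float64(5.551115123125783e-14))
```

The carrier is where a seated one should be, and the tongue lies at 1.30 rad left as expected. I descend on the knob bar.

```bash
python3 -m handwheel '[[0,0,0.4,0,0,0],[0,0,0.5,0,0,0],[0,0,0.5,0,0,0],[0,0,0.4,0,0,0],[0,0,0.35,0,0,0],[0,0,0,0,0,0]]'
python3 -c "
from plan import *
print(tobed())"
python3 -m handwheel '[[0,0,0.3,0,0,0],[0,0,0.3,0,0,0],[0,0,0,0,0,0],[0,0,0,0,0,0]]'
python3 -c "
from plan import *
print(tobed())"
```

```text
clock: 19.45
position: [0.4811, -0.0812, 0.0613]
ee_rot: [2.829, 0.566, 0.545]
force: [0.2, -1.0, -0.7]
width: 0.399
gripper_force: 0.0
(array([-107.5,   -4.8,   40.5]), 'yaw,pitch,roll', array([38.1,  1.9,  0.2]), 'F', array([ 0.1, -0.9, -0.8]), 't', 19.4)
clock: 19.78
position: [0.4853, -0.0826, 0.05]
ee_rot: [2.826, 0.57, 0.541]
force: [0.2, -0.4, 0.1]
width: 0.398
gripper_force: 0.0
(array([-108.4,   -4.9,   28.4]), 'yaw,pitch,roll', array([38.3,  2.1,  0.1]), 'F', array([ 0.3, -0.4, -0.1]), 't', 19.8)
```

```bash
python3 -c "
from plan import *
print(observe()['joints'].round(3))"
```

```text
[ 0.794  0.618 -1.101  2.385  1.618  0.71  -2.736]
```

Joint 7 is at its limit (−2.74), which bent the descent. I go up and use the half-turned grasp instead (clockwise by 180°), which leaves room for the turn.

```bash
python3 -m handwheel '[[0,0,-0.5,0,0,0],[0,0,-0.8,0,0,0],[0,0,-0.8,0,0,0],[0,0,-0.6,0,0,0]]'
python3 -m handwheel '[[0,0,0,0,0,1],[0,0,0,0,0,1],[0,0,0,0,0,1],[0,0,0,0,0,1],[0,0,0,0,0,1],[0,0,0,0,0,1],[0,0,0,0,0,1],[0,0,0,0,0,1]]'
python3 -m handwheel '[[0,0,0,0,0,1],[0,0,0,0,0,1],[0,0,0,0,0,1],[0,0,0,0,0,1],[0,0,0,0,0,1],[0,0,0,0,0,1],[0,0,0,0,0,1],[0,0,0,0,0,1]]'
python3 -m handwheel '[[0,0,0,0,0,1],[0,0,0,0,0,1],[0,0,0,0,0,1],[0,0,0,0,0,1],[0,0,0,0,0,1],[0,0,0,0,0,1],[0,0,0,0,0,1],[0,0,0,0,0,1]]'
python3 -c "
from plan import *
print(tobed(),observe()['joints'].round(3))"
```

```text
clock: 20.12
position: [0.4647, -0.0749, 0.1016]
ee_rot: [2.821, 0.573, 0.545]
force: [0.2, -0.3, 0.0]
width: 0.403
gripper_force: 0.0
clock: 20.78
position: [0.4561, -0.0768, 0.0874]
ee_rot: [2.939, 0.08, 0.547]
force: [0.4, 0.5, -0.1]
width: 0.398
gripper_force: 0.0
clock: 21.45
position: [0.4559, -0.0774, 0.0894]
ee_rot: [2.945, -0.723, 0.595]
force: [-0.3, -0.6, -0.5]
width: 0.401
gripper_force: 0.0
clock: 22.12
position: [0.4571, -0.0774, 0.0945]
ee_rot: [-2.63, 1.507, -0.583]
force: [-0.4, -0.1, 1.0]
width: 0.402
gripper_force: 0.0
(array([-114.7,   -7.4,   80.9]), 'yaw,pitch,roll', array([-43.9,   1.3,  -4.6]), 'F', array([ 0.1, -0.3,  1.1]), 't', 22.1) [-0.564  0.245  0.58   2.463  0.111  0.117 -2.741]
```

The tilted tool this close drives joint 6 to its lower limit, where the wrist is near-singular. I recover to an upright tool above the cradle. From there I can push the knob bar sideways at its end with closed fingers, because the tool need not be square to the bed for that.

```bash
python3 -c "
from plan import *
print(rows(*flat(.52,-.08,.2,-.266),16)); P,Q=bed(-76,32,23,0,np.radians(20)); print(P)"
```

```text
(array([ 0.223, -0.146, -0.283, -0.096, -0.339, -0.685]), np.float64(1.1102230246251565e-13))
[ 0.52547809 -0.05521849  0.05935606]
```

```bash
python3 -m handwheel '[[0.22,-0.15,-0.28,-0.1,-0.34,-0.685],[0.22,-0.15,-0.28,-0.1,-0.34,-0.685],[0.22,-0.15,-0.28,-0.1,-0.34,-0.685],[0.22,-0.15,-0.28,-0.1,-0.34,-0.685],[0.22,-0.15,-0.28,-0.1,-0.34,-0.685],[0.22,-0.15,-0.28,-0.1,-0.34,-0.685],[0.22,-0.15,-0.28,-0.1,-0.34,-0.685],[0.22,-0.15,-0.28,-0.1,-0.34,-0.685]]' 0 20
python3 -m handwheel '[[0.22,-0.15,-0.28,-0.1,-0.34,-0.685],[0.22,-0.15,-0.28,-0.1,-0.34,-0.685],[0.22,-0.15,-0.28,-0.1,-0.34,-0.685],[0.22,-0.15,-0.28,-0.1,-0.34,-0.685],[0.22,-0.15,-0.28,-0.1,-0.34,-0.685],[0.22,-0.15,-0.28,-0.1,-0.34,-0.685],[0.22,-0.15,-0.28,-0.1,-0.34,-0.685],[0.22,-0.15,-0.28,-0.1,-0.34,-0.685]]'
python3 -m handwheel '[[0,0,0,0,0,0],[0,0,0,0,0,0]]'
python3 -c "
from plan import *
print(tobed(),observe()['joints'].round(3))
for pt in (0,15,20): print(pt,rows(*bed(-76,36,60,0,np.radians(pt)),10), rows(*bed(-97,0,60,.65,0),10))"
```

```text
clock: 22.78
position: [0.4848, -0.0846, 0.1506]
ee_rot: [-2.943, 0.983, -0.304]
force: [-0.2, 0.4, 0.3]
width: 0.004
gripper_force: 0.0
clock: 23.45
position: [0.5221, -0.0784, 0.199]
ee_rot: [3.107, -0.408, -0.0]
force: [0.4, 0.1, -0.6]
width: 0.003
gripper_force: 0.0
clock: 23.62
position: [0.5214, -0.0781, 0.1976]
ee_rot: [3.107, -0.412, -0.003]
force: [-0.1, -0.0, 0.1]
width: 0.003
gripper_force: 0.0
(array([-13.5,   8.8, 146.4]), 'yaw,pitch,roll', array([ 0.2, 26. , -0.4]), 'F', array([-0. , -0. ,  0.2]), 't', 23.6) [-0.075  0.304  0.149  1.857 -0.045  0.986 -1.742]
0 (array([-0.197, -0.138,  0.499,  0.01 ,  0.651,  0.006]), np.float64(1.1102230246251565e-13)) (array([-0.301, -0.06 ,  0.528, -0.202,  0.631, -0.909]), np.float64(1.1102230246251565e-13))
15 (array([-0.136, -0.138,  0.516,  0.011,  0.276,  0.004]), np.float64(1.1102230246251565e-13)) (array([-0.301, -0.06 ,  0.528, -0.202,  0.631, -0.909]), np.float64(1.1102230246251565e-13))
20 (array([-0.116, -0.138,  0.52 ,  0.011,  0.151,  0.004]), np.float64(1.1102230246251565e-13)) (array([-0.301, -0.06 ,  0.528, -0.202,  0.631, -0.909]), np.float64(1.1102230246251565e-13))
```

The posture is recovered (j6 = 0.99). I approach beside the bar end with closed fingers, 15° from the bed normal.

```bash
python3 -c "
from plan import *
A=bed(-79,44,60,0,np.radians(15));print(A[0],rows(*A,8)); print(rows(*bed(-79,44,21,0,np.radians(15)),5,start=A))"
```

```text
[ 0.51038174 -0.03866797  0.09129632] (array([-0.186, -0.223,  0.651,  0.013,  0.345,  0.006]), np.float64(1.3877787807814457e-14))
(array([ 0.101, -0.   ,  0.377, -0.   ,  0.   , -0.   ]), np.float64(7.771561172376096e-13))
```

```bash
python3 -m handwheel '[[-0.19,-0.22,0.65,0.01,0.345,0],[-0.19,-0.22,0.65,0.01,0.345,0],[-0.19,-0.22,0.65,0.01,0.345,0],[-0.19,-0.22,0.65,0.01,0.345,0],[-0.19,-0.22,0.65,0.01,0.345,0],[-0.19,-0.22,0.65,0.01,0.345,0],[-0.19,-0.22,0.65,0.01,0.345,0],[-0.19,-0.22,0.65,0.01,0.345,0]]'
python3 -m handwheel '[[0,0,0,0,0,0],[0,0,0,0,0,0]]'
python3 -c "
from plan import *
print(tobed(),observe()['joints'].round(3)); print(rows(*bed(-79,44,21,0,np.radians(15)),5))"
```

```text
clock: 24.28
position: [0.5069, -0.0392, 0.0903]
ee_rot: [3.074, -0.408, 0.292]
force: [0.5, -0.0, -0.4]
width: 0.005
gripper_force: 0.0
clock: 24.45
position: [0.5062, -0.0391, 0.0901]
ee_rot: [3.075, -0.405, 0.284]
force: [-0.1, 0.7, 0.4]
width: 0.002
gripper_force: 0.0
(array([-83.1,  42.5,  60.6]), 'yaw,pitch,roll', array([ 0.3, 15.4, -0.1]), 'F', array([-0.1,  0.7,  0.4]), 't', 24.4) [-0.191  0.336  0.144  2.179  0.031  0.456 -1.918]
(array([ 0.144, -0.015,  0.371,  0.007,  0.021,  0.012]), np.float64(1.1102230246251565e-13))
```

```bash
python3 -m handwheel '[[0.15,-0.015,0.37,0,0,0],[0.15,-0.015,0.37,0,0,0],[0.15,-0.015,0.37,0,0,0],[0.15,-0.015,0.37,0,0,0],[0.14,-0.015,0.37,0,0,0],[0,0,0,0,0,0],[0,0,0,0,0,0]]'
python3 -c "
from plan import *
print(tobed(),observe()['joints'].round(3))"; python3 chk.py | grep -v carrier
```

```text
clock: 25.03
position: [0.5278, -0.0436, 0.0552]
ee_rot: [3.075, -0.405, 0.281]
force: [-0.5, -0.0, -0.8]
width: -0.001
gripper_force: 0.0
(array([-78.6,  43.8,  19.7]), 'yaw,pitch,roll', array([ 0.3, 15.5, -0.1]), 'F', array([-0.8, -0.1, -0.6]), 't', 25.0) [-0.161  0.426  0.128  2.155  0.017  0.39  -1.897]
(array([-78.6,  43.8,  19.7]), 'yaw,pitch,roll', array([ 0.3, 15.5, -0.1]), 'F', array([-0.8, -0.1, -0.6]), 't', 25.0)
side red area 311 bed at z 8 [-95.   21.4   8. ]
side red area 311 bed at z 14 [-95.2  22.6  14. ]
side knob_grip [284.7 218.9] 0.62 want [284.  216.9]
top knob_grip [364.  242.8] 0.48 want [265.  227.2]
```

In place with no contact. I push towards −y.

```bash
python3 -m handwheel '[[0,0.2,0,0,0,0],[0,0.2,0,0,0,0],[0,0.2,0,0,0,0],[0,0,0,0,0,0]]'
python3 -c "
from plan import *
print(tobed())"
python3 -m handwheel '[[0,0.2,0,0,0,0],[0,0.1,0,0,0,0],[0,0,0,0,0,0],[0,0,0,0,0,0]]'
python3 -c "
from plan import *
print(tobed())"; python3 chk.py | grep -v carrier
```

```text
clock: 25.77
position: [0.5249, -0.0559, 0.0562]
ee_rot: [3.075, -0.406, 0.284]
force: [0.2, 0.4, -0.3]
width: 0.003
gripper_force: 0.6
(array([-77.7,  31.2,  20.3]), 'yaw,pitch,roll', array([ 0.2, 15.4, -0.1]), 'F', array([-0. ,  0.5, -0.3]), 't', 25.8)
clock: 26.1
position: [0.5257, -0.059, 0.057]
ee_rot: [3.077, -0.402, 0.29]
force: [4.4, 6.5, 2.5]
width: 0.005
gripper_force: 3.3
(array([-75.9,  28.4,  20.3]), 'yaw,pitch,roll', array([ 0.4, 15.2,  0.1]), 'F', array([3.4, 7.4, 1.1]), 't', 26.1)
(array([-75.9,  28.4,  20.3]), 'yaw,pitch,roll', array([ 0.4, 15.2,  0.1]), 'F', array([3.4, 7.4, 1.1]), 't', 26.1)
side red area 190 bed at z 8 [-94.4  17.    8. ]
side red area 190 bed at z 14 [-94.5  18.3  14. ]
side knob_grip [282.1 216.3] 0.44 want [284.  216.9]
```

```bash
python3 -m handwheel '[[-0.1,0.2,0,0,0,0],[-0.05,0.2,0,0,0,0],[0,0,0,0,0,0],[0,0,0,0,0,0]]'
python3 -c "
from plan import *
print(tobed())"
python3 -m handwheel '[[0,0.2,0,0,0,0],[0,0.1,0,0,0,0],[0,0,0,0,0,0],[0,0,0,0,0,0]]'
python3 -c "
from plan import *
print(tobed())"; python3 chk.py | grep -v carrier
```

```text
clock: 26.83
position: [0.5265, -0.0662, 0.0589]
ee_rot: [3.077, -0.401, 0.307]
force: [14.9, 4.1, 4.1]
width: 0.005
gripper_force: 8.0
(array([-72.7,  21.7,  20.8]), 'yaw,pitch,roll', array([ 0.4, 14.6,  0.3]), 'F', array([13.7,  7.9, -2.1]), 't', 26.8)
clock: 27.17
position: [0.5203, -0.0728, 0.057]
ee_rot: [3.076, -0.403, 0.293]
force: [6.5, 3.1, 3.6]
width: 0.007
gripper_force: 4.2
(array([-77.4,  13.6,  21. ]), 'yaw,pitch,roll', array([ 0.3, 15.1,  0.1]), 'F', array([6.5, 4.7, 0.8]), 't', 27.2)
(array([-77.4,  13.6,  21. ]), 'yaw,pitch,roll', array([ 0.3, 15.1,  0.1]), 'F', array([6.5, 4.7, 0.8]), 't', 27.2)
side knob_grip [284.6 218.3] 0.41 want [284.  216.9]
```

```bash
python3 -m handwheel '[[0,0.15,0,0,0,0],[0,0.1,0,0,0,0],[0,0,0,0,0,0],[0,0,0,0,0,0]]'
python3 -c "
from plan import *
print(tobed())"; python3 chk.py | grep -v carrier
python3 -c "
from plan import *
c=cam('side')
import cv2
h=cv2.cvtColor(cv2.resize(c['image'],None,fx=4,fy=4,interpolation=cv2.INTER_CUBIC),cv2.COLOR_RGB2HSV)
m=(((h[...,0]<10)|(h[...,0]>168))&(h[...,1]>90)&(h[...,2]>40)).astype(np.uint8)
N,l,s,ce=cv2.connectedComponentsWithStats(m)
print([(s[i,4],(ce[i]/4).round(1)) for i in range(1,N) if s[i,4]>25 and 230<ce[i][0]/4<320 and 150<ce[i][1]/4<250])
for a in(1.3,.65,0): print(a,proj(c,BED+BR.apply(np.array([-97+35*np.cos(a),35*np.sin(a),14])/1e3)))"
```

```text
clock: 27.9
position: [0.5203, -0.0743, 0.0573]
ee_rot: [3.079, -0.398, 0.296]
force: [9.6, 14.9, 4.8]
width: 0.01
gripper_force: 7.9
(array([-76.9,  12.2,  21.2]), 'yaw,pitch,roll', array([ 0.5, 15. ,  0.3]), 'F', array([ 6.9, 16.9,  2. ]), 't', 27.9)
(array([-76.9,  12.2,  21.2]), 'yaw,pitch,roll', array([ 0.5, 15. ,  0.3]), 'F', array([ 6.9, 16.9,  2. ]), 't', 27.9)
side knob_grip [282.1 217.6] 0.55 want [284.  216.9]
[(np.int32(49), array([261.2, 171.2]))]
1.3 [270.71938706 217.03714111]
0.65 [273.20524677 209.64879036]
0 [279.57818432 205.41443831]
```

Fy now rises steeply without motion, so the knob is at its stop. I back off and look.

```bash
python3 -m handwheel '[[0,-0.3,0,0,0,0],[0,-0.4,0,0,0,0],[0,0,-0.6,0,0,0],[0,0,-0.9,0,0,0],[0,0,-0.9,0,0,0],[0,0,-0.9,0,0,0],[-0.3,-0.9,-0.9,0,0,0],[-0.3,-0.9,-0.9,0,0,0]]'
python3 -m handwheel '[[-0.3,-0.9,-0.9,0,0,0],[-0.3,-0.9,-0.9,0,0,0],[-0.3,-0.9,-0.5,0,0,0],[-0.3,-0.9,-0.2,0,0,0],[-0.3,-0.9,0,0,0,0],[-0.3,-0.9,0,0,0,0],[-0.3,-0.9,0,0,0,0],[0,0,0,0,0,0]]'
python3 chk.py
python3 -c "
from plan import *
ims=[]
for n in('side','top'):
    c=cam(n);u=proj(c,BED).astype(int);h=42
    ims.append(cv2.resize(c['image'][u[1]-h:u[1]+h,u[0]-h:u[0]+h,::-1],(400,400),interpolation=cv2.INTER_CUBIC))
cv2.imwrite('pics/fin.png',np.hstack(ims))"
```

```text
clock: 29.02
position: [0.4976, -0.0228, 0.1536]
ee_rot: [3.073, -0.409, 0.28]
force: [0.2, 0.5, -1.1]
width: 0.004
gripper_force: 0.0
clock: 29.68
position: [0.4818, 0.1165, 0.1937]
ee_rot: [3.076, -0.398, 0.281]
force: [0.1, 1.4, -0.1]
width: 0.003
gripper_force: 0.0
(array([-95.6, 186.2, 182. ]), 'yaw,pitch,roll', array([ 0.5, 15.6,  0. ]), 'F', array([-0.3,  1.4,  0. ]), 't', 29.7)
side red area 931 bed at z 8 [-70.7  -0.2   8. ]
side red area 931 bed at z 14 [-71.    1.1  14. ]
side knob_grip [282.7 215.4] 0.59 want [284.  216.9]
side carrier [271.7 185.6] 0.48 want [273.  185.4]
top red area 1036 bed at z 8 [-69.4   0.6   8. ]
top red area 1036 bed at z 14 [-67.3   0.6  14. ]
top carrier_nose [281.1 173.7] 0.74 want [281.4 171.4]
top knob_grip [264.  225.2] 0.46 want [265.  227.2]
top carrier [277.3 188. ] 0.55 want [275.8 190.7]
```

View pics/fin.png

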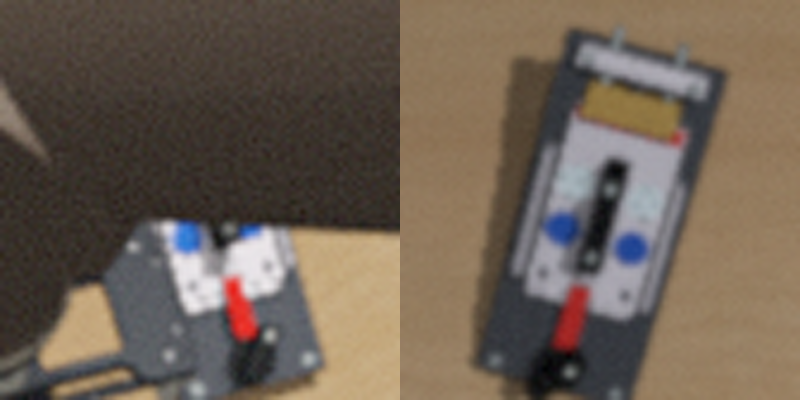

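The tongue points straight up-slope over the tail. The nose is under the brass jaw with red corners showing at (577,110) and (678,138), and the plate is square between the side walls. I check the tail numerically.

```bash
python3 -c "
from plan import *
c=cam('top');u0=proj(c,BED).astype(int);h=42
g=cv2.cvtColor(c['image'],cv2.COLOR_RGB2GRAY).astype(np.float32)
for y in(-24,-18,18,24,):
    xs=np.arange(-72,-42,1.5)
    v=[cv2.getRectSubPix(g,(1,1),tuple(map(float,proj(c,BED+BR.apply(np.array([x,y,7])/1e3)))))[0,0] for x in xs]
    print(y,dict(zip(xs.tolist(),np.array(v).astype(int).tolist())))
for x in(-40,-10,15):
    ys=np.arange(-42,43,1.5)
    v=[cv2.getRectSubPix(g,(1,1),tuple(map(float,proj(c,BED+BR.apply(np.array([x,y,8])/1e3)))))[0,0] for y in ys]
    print(x,list(zip(ys[:10].tolist(),np.array(v[:10]).astype(int).tolist())),list(zip(ys[-10:].tolist(),np.array(v[-10:]).astype(int).tolist())))
"
```

```text
-24 {-72.0: 56, -70.5: 56, -69.0: 56, -67.5: 56, -66.0: 56, -64.5: 56, -63.0: 66, -61.5: 78, -60.0: 106, -58.5: 133, -57.0: 146, -55.5: 157, -54.0: 160, -52.5: 160, -51.0: 153, -49.5: 145, -48.0: 133, -46.5: 124, -45.0: 126, -43.5: 132}
-18 {-72.0: 53, -70.5: 53, -69.0: 53, -67.5: 53, -66.0: 54, -64.5: 57, -63.0: 66, -61.5: 83, -60.0: 104, -58.5: 129, -57.0: 147, -55.5: 155, -54.0: 160, -52.5: 163, -51.0: 166, -49.5: 168, -48.0: 167, -46.5: 165, -45.0: 164, -43.5: 164}
18 {-72.0: 56, -70.5: 55, -69.0: 55, -67.5: 55, -66.0: 55, -64.5: 60, -63.0: 68, -61.5: 91, -60.0: 116, -58.5: 136, -57.0: 154, -55.5: 158, -54.0: 162, -52.5: 163, -51.0: 162, -49.5: 159, -48.0: 156, -46.5: 156, -45.0: 156, -43.5: 158}
24 {-72.0: 56, -70.5: 58, -69.0: 56, -67.5: 55, -66.0: 55, -64.5: 58, -63.0: 72, -61.5: 90, -60.0: 116, -58.5: 138, -57.0: 145, -55.5: 150, -54.0: 151, -52.5: 150, -51.0: 143, -49.5: 134, -48.0: 125, -46.5: 121, -45.0: 128, -43.5: 136}
-40 [(-42.0, 88), (-40.5, 99), (-39.0, 115), (-37.5, 128), (-36.0, 122), (-34.5, 118), (-33.0, 125), (-31.5, 135), (-30.0, 150), (-28.5, 157)] [(28.5, 152), (30.0, 139), (31.5, 117), (33.0, 109), (34.5, 110), (36.0, 117), (37.5, 126), (39.0, 117), (40.5, 105), (42.0, 82)]
-10 [(-42.0, 89), (-40.5, 101), (-39.0, 116), (-37.5, 129), (-36.0, 125), (-34.5, 120), (-33.0, 125), (-31.5, 132), (-30.0, 140), (-28.5, 140)] [(28.5, 135), (30.0, 127), (31.5, 112), (33.0, 106), (34.5, 106), (36.0, 114), (37.5, 124), (39.0, 119), (40.5, 110), (42.0, 85)]
15 [(-42.0, 92), (-40.5, 99), (-39.0, 118), (-37.5, 127), (-36.0, 126), (-34.5, 125), (-33.0, 126), (-31.5, 141), (-30.0, 158), (-28.5, 167)] [(28.5, 158), (30.0, 147), (31.5, 127), (33.0, 105), (34.5, 107), (36.0, 116), (37.5, 120), (39.0, 119), (40.5, 101), (42.0, 81)]
```

White runs without a gap from the plate through to the wall's outer edge (−61 mm) on both sides, and the side gaps are even along the length. The carrier is seated and square, so I hand the job in.

```bash
python3 -c "
from cell import sign_off
print(sign_off())"
```

```text
the job is handed in; nothing more can be done
None
```

The carrier is seated flat and square in the cradle with its nose under the sprung jaw, the knob is clamped with the red tongue over the tail, and the job was handed in at about 30 s; I turned the knob by pushing its bar with closed fingers, because gripping it ran the arm into a joint limit.

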